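Harmonicas in order of length

TASK

Line up the four harmonicas on the pine strip in order of length, the longest on the pad next to the metronome and the shortest on the pad next to the glass jar. Lay each one flat, centred on its own felt pad and pointing the same way as the pad (either end first), and let go of it. Leave the metronome and the jar standing where they are.

Things in the scene. Friction and masses are not known exactly. Their poses are not given: they have to be found in the camera images.
- harmonica_130: Harmonica lying flat on the ledge: stainless covers, black plastic between, 130 mm long, 27 mm wide, 22 mm high, a plain box shape, 60 to 130 g give or take a third. The four differ only in length: 130, 110, 90, 70 mm. Origin: centre of its underside; x along its length, y across its width, z up. Starts with its length roughly left-right, up to 0.45 rad off.
- harmonica_110: Harmonica lying flat on the ledge: stainless covers, black plastic between, 110 mm long, 27 mm wide, 22 mm high, a plain box shape, 60 to 130 g give or take a third. The four differ only in length: 130, 110, 90, 70 mm. Origin: centre of its underside; x along its length, y across its width, z up. Starts with its length roughly left-right, up to 0.45 rad off.
- harmonica_90: Harmonica lying flat on the ledge: stainless covers, black plastic between, 90 mm long, 27 mm wide, 22 mm high, a plain box shape, 60 to 130 g give or take a third. The four differ only in length: 130, 110, 90, 70 mm. Origin: centre of its underside; x along its length, y across its width, z up. Starts with its length roughly left-right, up to 0.45 rad off.
- harmonica_70: Harmonica lying flat on the ledge: stainless covers, black plastic between, 70 mm long, 27 mm wide, 22 mm high, a plain box shape, 60 to 130 g give or take a third. The four differ only in length: 130, 110, 90, 70 mm. Origin: centre of its underside; x along its length, y across its width, z up. Starts with its length roughly left-right, up to 0.45 rad off.
- pad_a: One of four alike grey felt pads, 110 x 42 x 2 mm, fixed in a row at 70 mm spacing on a fixed pine strip 150 mm deep, 480 long, 15 high. Pad tops are 17 mm above the ledge. Origin: centre of the pad's underside; x along the pad (across the strip), y along the row, z up. Which letter lies where in the row changes from start to start.
- pad_b: One of four alike grey felt pads, 110 x 42 x 2 mm, fixed in a row at 70 mm spacing on a fixed pine strip 150 mm deep, 480 long, 15 high. Pad tops are 17 mm above the ledge. Origin: centre of the pad's underside; x along the pad (across the strip), y along the row, z up. Which letter lies where in the row changes from start to start.
- pad_c: One of four alike grey felt pads, 110 x 42 x 2 mm, fixed in a row at 70 mm spacing on a fixed pine strip 150 mm deep, 480 long, 15 high. Pad tops are 17 mm above the ledge. Origin: centre of the pad's underside; x along the pad (across the strip), y along the row, z up. Which letter lies where in the row changes from start to start.
- pad_d: One of four alike grey felt pads, 110 x 42 x 2 mm, fixed in a row at 70 mm spacing on a fixed pine strip 150 mm deep, 480 long, 15 high. Pad tops are 17 mm above the ledge. Origin: centre of the pad's underside; x along the pad (across the strip), y along the row, z up. Which letter lies where in the row changes from start to start.
- metronome: A small white plastic metronome with a grey knob on its front and a grey button on top, 40 mm deep, 50 mm along the row, 63 mm high, standing loose (180 g) at one end of the strip, left or right, 95 mm beyond the middle of the nearest pad. Origin: centre of its underside, z up.
- jar: A closed glass jar with a steel twist cap, 44 mm across, 59 mm high, standing loose (200 g) at the other end of the strip, 95 mm beyond the middle of the last pad. Origin: centre of its underside, z up.
There are look-alikes about, which are no part of the job. What is shaped like the harmonica_110 but blue or purple is not meant.

How it is judged:
By the outcome, as a careful person would: the job done as asked, in the order asked, and still so for the second after the job is handed in, with the robot touching nothing.
It also fails if it takes over 112 s, if anything falls off the work surface, if the arm or the gripper's body presses on something with over 40 N, if the wrist force passes 120 N, or if a joint passes its speed limit or range.

ROBOT

A 6-joint arm with a two-finger parallel gripper is mounted at the origin on the work surface. World frame = base frame: x ahead of the robot, y to its left, z up, the work surface at z = 0. Lengths are in m, angles in degrees, forces in N, time in s.
With the tool pointing down it reaches from about 0.325 to 0.75 m from the base axis. Payload 7.6 kg.
Tool frame: the origin (TCP) lies between the finger pads; the fingertips stand 14 mm ahead of it and the grasp point (between the pads) lies 5 mm behind it; z points along the fingers, y is the line along which they close (so a half turn about z gives the same grasp; the last joint's range is limited). The gripper opens to 85 mm and grips with 20 to 120 N. Pads are 22 mm wide; open, the fingers measure 114 mm over their backs; the gripper's body (76 mm by 85 mm) begins 54 mm behind the grasp point. The pads swing forward as they close: fully open they stand 13 mm farther back than shut.
Start: joints at [-74.33, 2.991, 80.254, -0, 96.75, -4.028], TCP at [0.177, -0.494, 0.245] pointing down, gripper open.
Joint ranges: [-166.34, 166.34], [-52.06, 124.39], [6.96, 135.62], [-60.46, 240.46], [14.63, 156.25], [-167.68, 167.68]. Speed limits (degrees/s): [147.25, 147.25, 172.46, 180, 180, 180].

INTERFACE

Orientations are given as a 3x3 rotation matrix whose columns are the frame's x, y, z axes.
In Python, from station import get_state, viewer, workorder gives the robot as it stands. The module is installed in compiled form; this text tells all that it offers.
- The arm moves only by the tool tcp_steps, called after "Call:" as name(argument=value, ...) on one line, values as JSON. Schema: {"type":"object","properties":{"deltas":{"type":"array","items":{"type":"object","properties":{"x":{"type":"number"},"y":{"type":"number"},"z":{"type":"number"},"spin":{"type":"number"}},"additionalProperties":false},"minItems":1,"maxItems":12},"aperture":{"type":"number"},"clamp_n":{"type":"number"},"only":{"type":"string"},"quiet":{"type":"boolean"},"lines":{"type":"string"}},"required":["deltas"],"additionalProperties":false}. deltas is a list of rows, 1 to 12 of them, each an object with the fields x, y, z (the shift in parts of the range, where 1.0 means 0.4 m), spin (a turn about the tool's z in shares of 120 degrees (1.0 is 120 degrees)); a field left out counts as zero; each row is the pose to reach, as a shift and turn from the pose commanded when the call began, along the tool's axes at that moment; what a row does not reach only later rows make up. A row lasts 1/10 s, in which the tool goes at most 0.05 m and 8.59 degrees, less where a joint would pass 70% of its speed; a pose out of reach is approached as far as the arm can. aperture is the opening from 0.0 (shut) to 1.0 (fully open), set as the call begins (left out keeps the last). The fingers move at their own pace and stop on an object; clamp_n is the grip in N (left out, the last holds). Time passes only in rows, so rows that do not move let the fingers close. The tool returns the time, the measured TCP pose, the force, the opening and the grip force at its end. only (a regular expression) keeps the lines of the reply that match it, lines (a string "A,B") keeps lines A to B, and quiet returns only ok. Input that does not fit is refused with a message, and nothing moves.
- get_state(): the state, without advancing time (a new reading comes with each control period).
- viewer.capture(name): name is "scene" or "side" or "wrist"; returns a dict with "frame" (384x512x3 uint8, red, green, blue), "mtx" (3x3 intrinsics, pixels), "k1" (the pictures are not rectified: a ray, as slopes to the right and down, at radius r is drawn at 1 + k1 r^2 times it, then the intrinsics apply), "view" (4x4, takes a point from world to camera coordinates). Camera axes: x right, y down, z forward; pixel columns grow to the right and rows downward; lengths in m; the calibration is good to about 2 mm. A picture is of the moment at which its call begins. There is no depth.
- workorder.hand_in(): hands the job in; it is judged then, once.
The state is a dict: "time_s": time; "joints": joint angles; "qvel": joint speeds; "effort": joint torques, N m; "ee_pos": TCP position; "orientation": TCP orientation; "ft_force": force on the tool from outside, world axes, zero at the start; "moment": the same for the moment, N m; "grip_width": opening from 0.0 (shut) to 1.0 (fully open); "grasp_force": force on a finger pad.
Only numpy, scipy, OpenCV 4.12 (cv2) and the standard library are available. Lean on these libraries where they do the work, as an engineer would, in place of code of your own. Each camera call takes 0.05 s, during which the arm holds its last target. There are 200 camera calls.

## Working session

There is one attempt and no reset: what is moved stays moved. The work goes in short steps, Python scripts to look and compute and a tool call to move; the robot and the scene stay as the last step left them, time stands still between calls to the robot, and variables do not carry over. Pictures are saved under pics/ and viewed, at most 14 in all, crops included, and the job is handed in when it is done.

```bash
mkdir -p pics
```

Create h.py:
```python
import numpy as np, cv2, pickle
from station import get_state, viewer, workorder
def cap(n,tag):
    d=viewer.capture(n); pickle.dump(d,open(f'pics/{tag}.pkl','wb')); cv2.imwrite(f'pics/{tag}.png',d['frame'][:,:,::-1]); return d
def ld(tag): return pickle.load(open(f'pics/{tag}.pkl','rb'))
def ray(d,uv):
    K=d['mtx']; q=(np.array(uv,float)-[K[0,2],K[1,2]])/[K[0,0],K[1,1]]; s=q.copy()
    for _ in range(30): s=q/(1+d['k1']*(s@s))
    V=np.array(d['view']); R=V[:3,:3]; c=-R.T@V[:3,3]; v=R.T@np.r_[s,1]; return c,v/np.linalg.norm(v)
def onz(d,uv,z): c,v=ray(d,uv); return c+v*(z-c[2])/v[2]
def tri(*obs):
    A=np.zeros((3,3));b=np.zeros(3)
    for d,uv in obs:
        c,v=ray(d,uv);P=np.eye(3)-np.outer(v,v);A+=P;b+=P@c
    return np.linalg.solve(A,b)
def proj(d,p):
    q=np.array(d['view'])@np.r_[p,1]; s=q[:2]/q[2]; s=s*(1+d['k1']*(s@s)); K=d['mtx']; return s*[K[0,0],K[1,1]]+[K[0,2],K[1,2]]
def crop(tag,x0,y0,x1,y1,k,out):
    im=cv2.imread(f'pics/{tag}.png')[y0:y1,x0:x1]; cv2.imwrite(f'pics/{out}.png',cv2.resize(im,None,fx=k,fy=k,interpolation=cv2.INTER_CUBIC))
```

Run:
```python
from h import *
np.set_printoptions(precision=4,suppress=True)
for n in ['scene','side','wrist']:
    d=cap(n,n+'0'); V=d['view']; print(n,-V[:3,:3].T@V[:3,3],V[:3,:3].tolist(),d['mtx'].tolist(),d['k1'])
a=[cv2.imread(f'pics/{n}0.png') for n in ['scene','side']]
cv2.imwrite('pics/s2.png',cv2.resize(a[0],(800,600))); cv2.imwrite('pics/si2.png',cv2.resize(a[1],(800,600)))
s=get_state();print(s['orientation'],s['ee_pos'],s['time_s'])
```

```text
scene [ 0.9838 -0.8103  0.8181] [[0.8256760915540715, 0.5639967589081616, 0.012909212876152465], [0.3533346418363756, -0.49916288449055113, -0.7911959590552982], [-0.4397881566326597, 0.6578328592341386, -0.6114264523207066]] [[422.92174774024505, 0.0, 258.5945883916671], [0.0, 422.92174774024505, 186.23992564714544], [0.0, 0.0, 1.0]] 0.006722223697756607
side [0.0749 0.8531 0.6656] [[-0.9271376585950949, -0.37466527155015156, 0.006457267925076757], [-0.22011548594916694, 0.5305849142816847, -0.8185528825812414], [0.3032572090819393, -0.76033254765987, -0.5743948834285385]] [[470.2699071010767, 0.0, 256.94274534786183], [0.0, 470.2699071010767, 192.1503700357432], [0.0, 0.0, 1.0]] 0.053412938896493393
wrist [ 0.2427 -0.4713  0.3733] [[0.33676233667235156, -0.941589361252224, -0.0007767725591172744], [-0.9044823628324862, -0.32371999503400617, 0.27769951411579374], [-0.2617303649253228, -0.09281616018675742, -0.960667672238556]] [[267.25255541249845, 0.0, 259.18830439183876], [0.0, 267.25255541249845, 199.76483455293328], [0.0, 0.0, 1.0]] -0.04856362471457764
[[ 0.9415  0.3371 -0.0003]
 [ 0.3371 -0.9415  0.0011]
 [ 0.0001 -0.0011 -1.    ]] [ 0.1769 -0.4941  0.2447] 0.15
```

View pics/s2.png

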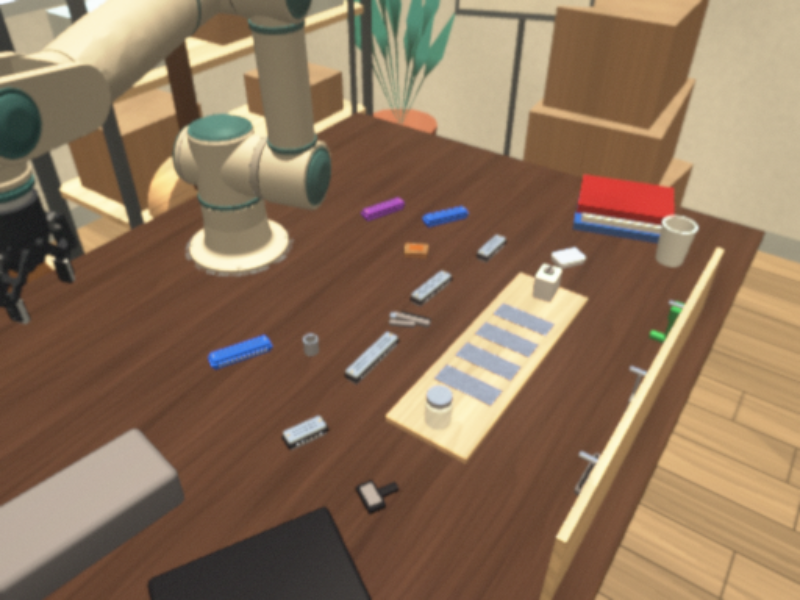

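View pics/si2.png

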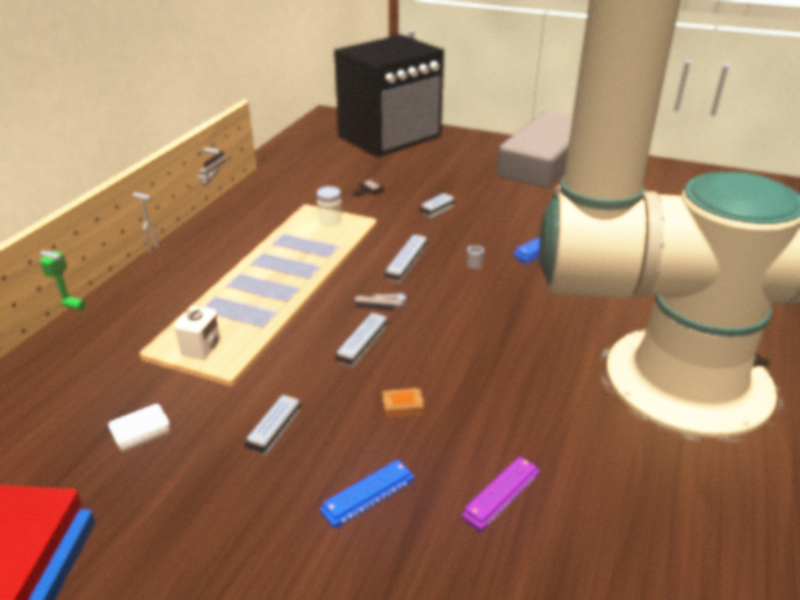

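Scene view (800x600 scale): silver harmonicas at (305,431), (372,356), (431,287) and (491,247). Blue and purple look-alikes are at (240,351), (445,216) and (383,208), and they aren't meant. The metronome is at (547,282), the jar at (439,407), and the pads are between them. Next I'll enlarge both views to confirm and read corners.

Run:
```python
from h import *
crop('scene0',175,140,385,300,3.7,'c1'); crop('side0',85,110,300,300,3.1,'c2')
```

```text
(no output)
```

View pics/c1.png

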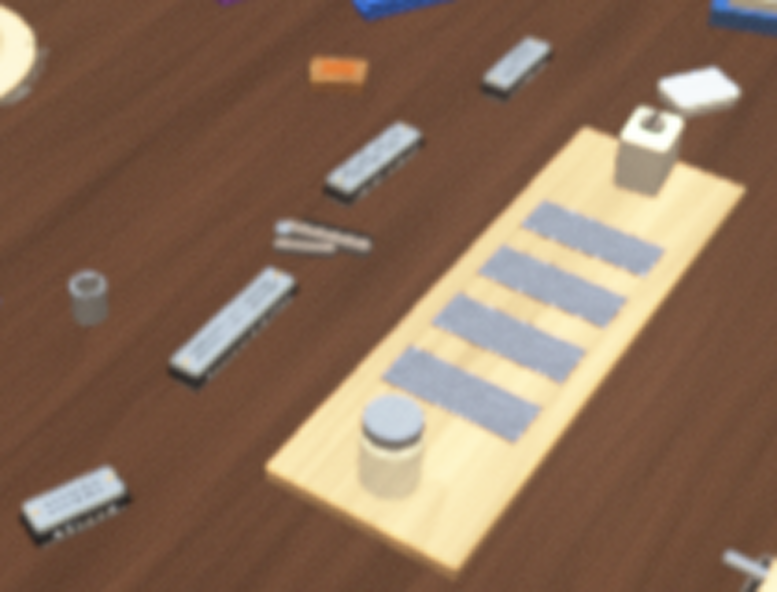

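View pics/c2.png

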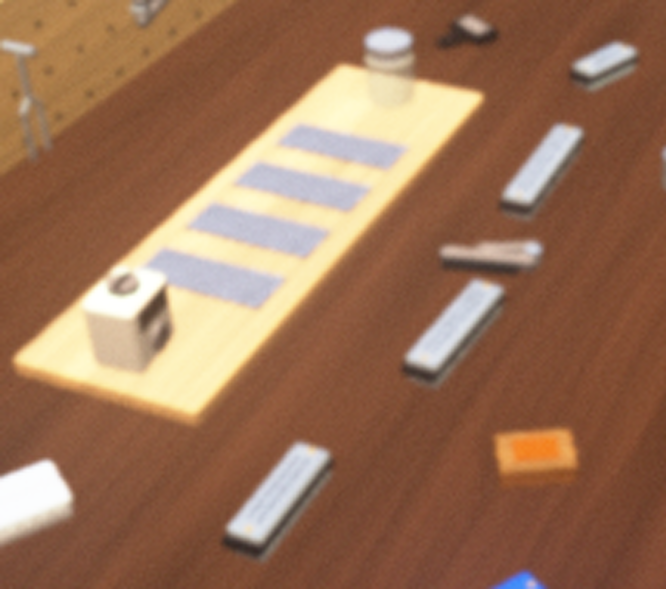

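Both crops agree: four silver harmonicas run from lower-left to upper-right, with the four pads between the jar (crop 1 at 390,445) and the metronome (650,150). I'll triangulate the end points and pad corners.

Create m.py:
```python
from h import *
np.set_printoptions(precision=4,suppress=True)
S=ld('scene0');D=ld('side0')
s=lambda p:np.array(p,float)/3.7+[175,140]-.36
t=lambda p:np.array(p,float)/3.1+[85,110]-.34
m=lambda a,b:(np.array(a)+np.array(b))/2
H=[([(22,512),(43,530),(105,467),(128,490)],[(617,43),(637,54),(573,67),(590,79)]),
([(172,362),(192,376),(270,270),(296,281)],[(560,125),(582,130),(505,195),(528,203)]),
([(327,183),(345,190),(398,124),(422,137)],[(480,281),(503,293),(405,363),(428,372)]),
([(484,74),(505,87),(530,40),(551,48)],[(300,445),(330,456),(226,530),(256,545)])]
for a,b in H:
    P=[tri((S,s(m(a[i],a[i+1]))),(D,t(m(b[i],b[i+1])))) for i in (0,2)]
    v=P[1]-P[0]; print('H',m(*P),'len',np.linalg.norm(v),'ang',np.degrees(np.arctan2(v[1],v[0])),P[0][2],P[1][2])
PA=[([(412,348),(540,408),(515,442),(383,378)],[(278,145),(295,125),(406,148),(390,167)]),
([(545,200),(664,247),(647,275),(522,225)],[(145,270),(165,249),(285,285),(262,306)])]
for a,b in PA:
    print('pad',tri((S,s(np.mean(a,0))),(D,t(np.mean(b,0)))))
    for d,q in((S,[s(p) for p in a]),(D,[t(p) for p in b])):
        c=[onz(d,p,.017) for p in q]; print(np.array(c)[:,:2].tolist(),'mean',np.mean(c,0))
print('strip near corners scene',onz(S,s((267,467)),.015),onz(S,s((586,127)),.015),onz(S,s((743,187)),.015),onz(S,s((455,572)),.015))
print('jar cap',tri((S,s((393,417)),),(D,t((389,42)))),'metr top',tri((S,s((652,127))),(D,t((126,284)))))
```

```bash
python3 m.py
```

```text
H [ 0.4777 -0.3291  0.0178] len 0.06400841659081005 ang 69.29738147077215 0.01840135530744204 0.01722093767891764
H [ 0.4618 -0.133   0.0191] len 0.12467365504884141 ang 89.7693846686672 0.019464323298883927 0.01882774366126662
H [0.4383 0.099  0.0168] len 0.10505441144102856 ang 84.59217240994646 0.017422778931904307 0.01624880544715095
H [0.469  0.2971 0.0184] len 0.08200414193132516 ang 86.73009230187397 0.019585184221470205 0.017206365335805364
pad [ 0.6369 -0.0974  0.0145]
[[0.5866638750313784, -0.07902579801832321], [0.6917241239104117, -0.07871159221499024], [0.6926091580936485, -0.11708287975774145], [0.5856632991538373, -0.11722451990162386]] mean [ 0.6392 -0.098   0.017 ]
[[0.684359435424976, -0.0751827611548076], [0.6880362062687091, -0.11106469101862027], [0.5802879601292281, -0.11333047490428605], [0.5789759454849812, -0.07997620652834203]] mean [ 0.6329 -0.0949  0.017 ]
pad [0.6356 0.1125 0.0151]
[[0.5855289045201242, 0.13227828231843297], [0.6905002971359828, 0.13361808324778746], [0.6936412148664489, 0.09493448290378037], [0.585390506449146, 0.09279887351342508]] mean [0.6388 0.1134 0.017 ]
[[0.6830041227791148, 0.12514166177309693], [0.6849001055992987, 0.09569092518795907], [0.5756773743912764, 0.10160846461669948], [0.5780646058989207, 0.13088128637739926]] mean [0.6304 0.1133 0.017 ]
strip near corners scene [ 0.5654 -0.2315  0.015 ] [0.5662 0.2468 0.015 ] [0.7116 0.2457 0.015 ] [ 0.7134 -0.2343  0.015 ]
jar cap [ 0.635  -0.1914  0.0712] metr top [0.6376 0.204  0.0701]
```

Create rel.py:
```python
import sys
from h import *
x,y,z,yaw=map(float,sys.argv[1:5]); s=get_state(); R=np.array(s['orientation'])
d=R.T@(np.array([x,y,z])-s['ee_pos']); cur=np.degrees(np.arctan2(R[1,1],R[0,1]))
print('t',s['time_s'],'shift',d.round(4),'turn',round(cur-yaw,2),'yaw',round(cur,2),'pos',np.round(s['ee_pos'],4),'w',s['grip_width'],s['grasp_force'])
```

```bash
python3 rel.py .4618 -.133 .2 0
```

```text
t 0.15 shift [ 0.3899 -0.2439  0.045 ] turn -70.3 yaw -70.3 pos [ 0.1769 -0.4941  0.2447] w 1.0002959201282309 0.0
```

The manual's scale: shifts go in shares of 0.4 m and turns go in shares of 120 degrees. Converting my numbers, 0.39 m / 0.4 = 0.975, 0.385 m / 0.4 = 0.9625, -70.3 degrees / 120 = -0.5858.

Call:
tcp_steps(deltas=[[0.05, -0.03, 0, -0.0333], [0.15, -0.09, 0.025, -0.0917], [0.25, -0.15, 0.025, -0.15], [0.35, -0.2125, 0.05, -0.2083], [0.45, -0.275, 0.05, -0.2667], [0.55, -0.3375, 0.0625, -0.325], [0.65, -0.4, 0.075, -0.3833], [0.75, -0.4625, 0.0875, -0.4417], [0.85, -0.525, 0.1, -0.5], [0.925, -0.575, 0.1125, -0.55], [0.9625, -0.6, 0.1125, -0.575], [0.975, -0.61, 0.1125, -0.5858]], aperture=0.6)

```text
refused: deltas[0]: [0.05, -0.03, 0, -0.0333] is not of type 'object' (schema: type "object"). Nothing was moved.
```

Wrong form. The message asks for a list of objects with named fields, so I'll send the same numbers that way.

Call:
tcp_steps(deltas=[{"x":0.05, "y":-0.03, "spin":-0.0333}, {"x":0.15, "y":-0.09, "z":0.025, "spin":-0.0917}, {"x":0.25, "y":-0.15, "z":0.025, "spin":-0.15}, {"x":0.35, "y":-0.2125, "z":0.05, "spin":-0.2083}, {"x":0.45, "y":-0.275, "z":0.05, "spin":-0.2667}, {"x":0.55, "y":-0.3375, "z":0.0625, "spin":-0.325}, {"x":0.65, "y":-0.4, "z":0.075, "spin":-0.3833}, {"x":0.75, "y":-0.4625, "z":0.0875, "spin":-0.4417}, {"x":0.85, "y":-0.525, "z":0.1, "spin":-0.5}, {"x":0.925, "y":-0.575, "z":0.1125, "spin":-0.55}, {"x":0.9625, "y":-0.6, "z":0.1125, "spin":-0.575}, {"x":0.975, "y":-0.61, "z":0.1125, "spin":-0.5858}], aperture=0.6)

```text
time_s: 1.35
ee_pos: [0.4625, -0.1315, 0.1998]
orientation: [[-0.004, 1.0, -0.001], [1.0, 0.004, 0.0], [0.0, -0.001, -1.0]]
ft_force: [0.1, -0.2, -0.2]
grip_width: 0.602
grasp_force: 0.0
```

Call:
tcp_steps(deltas=[{}, {}])

```text
time_s: 1.55
ee_pos: [0.4615, -0.1339, 0.2003]
orientation: [[0.002, 1.0, -0.0], [1.0, -0.002, -0.0], [-0.0, -0.0, -1.0]]
ft_force: [0.4, 0.3, 0.2]
grip_width: 0.596
grasp_force: 0.0
```

Run:
```python
from h import *
cap('wrist','w1'); im=cv2.imread('pics/w1.png'); cv2.imwrite('pics/w1b.png',cv2.resize(im,(800,600)))
```

```bash
python3 rel.py .4618 -.133 .2 0
```

```text
t 1.6 shift [0.001  0.0003 0.0004] turn -0.13 yaw -0.13 pos [ 0.4615 -0.134   0.2004] w 0.601148593885691 0.0
```

View pics/w1b.png

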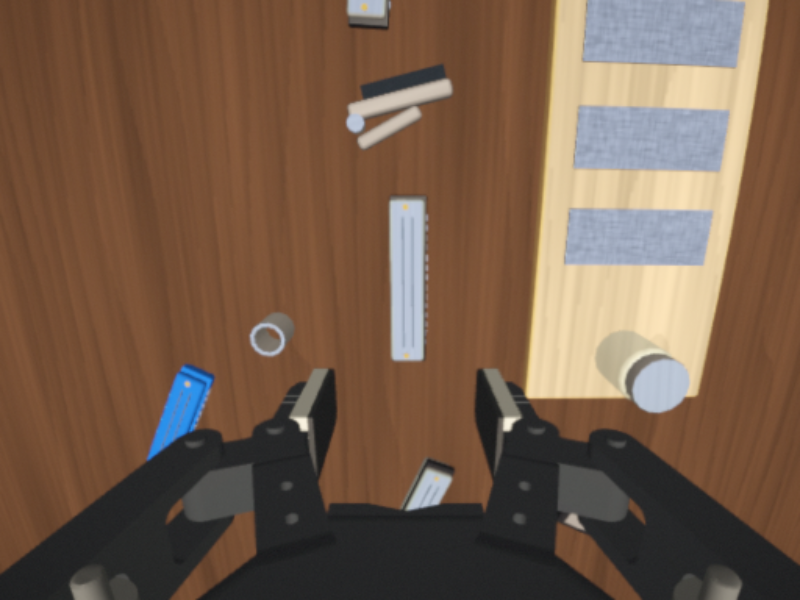

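Wrist view: the 130 harmonica's top runs from (408,198) to (407,360). Pad corners are (569,209),(712,211),(704,265),(564,264), the next pad is (577,105),(728,110),(720,171),(573,168), and the jar cap is at (655,381).

Create w.py:
```python
from h import *
np.set_printoptions(precision=4,suppress=True)
def top(tag,pts,z,k=.64):
    d=ld(tag); P=np.array([onz(d,np.array(p)*k-.18,z) for p in pts]); return P
def rect(tag,pts,z,k=.64):
    P=top(tag,pts,z,k); c=P.mean(0); a=(P[0]+P[1])/2; b=(P[2]+P[3])/2; v=a-b   # ends a,b
    ang=np.degrees(np.arctan2(v[1],v[0])); print('c',c,'len',np.linalg.norm(v),'wid',np.linalg.norm(P[0]-P[1]),np.linalg.norm(P[2]-P[3]),'ang',ang)
```

Run:
```python
from w import *
for z in(.019,.022): rect('w1',[(390,198),(426,198),(424,360),(391,360)],z)
rect('w1',[(569,209),(564,264),(704,265),(712,211)],.017)
rect('w1',[(577,105),(573,168),(720,171),(728,110)],.017)
rect('w1',[(587,0),(583,62),(736,68),(744,0)],.017)
print(top('w1',[(655,381)],.074), top('w1',[(527,398),(697,396)],.015))
# two-view heights: scene+wrist
from m import S,s
W=ld('w1'); q=lambda p:np.array(p,float)*.64-.18
print('tri pad',tri((S,s((461,394))),(W,q((637,237)))),'tri harm',tri((S,s((232,322))),(W,q((407.7,279)))))
```

```text
c [ 0.4627 -0.1311  0.019 ] len 0.12524048363744777 wid 0.025868261393625285 0.02639945944684191 ang 89.78908867930136
c [ 0.4627 -0.1305  0.022 ] len 0.12402846815312361 wid 0.025617921148594135 0.026143978529665064 ang 89.78908867930136
c [ 0.6362 -0.0965  0.017 ] len 0.11006472350116049 wid 0.040710565282088156 0.04087296803960186 ang 179.879871714408
c [ 0.6357 -0.0264  0.017 ] len 0.11015757096020451 wid 0.04193419835465667 0.04176780188609947 ang 179.88434924176164
c [0.6363 0.0423 0.017 ] len 0.10949467031817417 wid 0.03792723931383142 0.04307398857275633 ang -178.67158518818616
[[ 0.6309 -0.1872  0.074 ]] [[ 0.5626 -0.2301  0.015 ]
 [ 0.7103 -0.2303  0.015 ]]
H [ 0.4777 -0.3291  0.0178] len 0.06400841659081005 ang 69.29738147077215 0.01840135530744204 0.01722093767891764
H [ 0.4618 -0.133   0.0191] len 0.12467365504884141 ang 89.7693846686672 0.019464323298883927 0.01882774366126662
H [0.4383 0.099  0.0168] len 0.10505441144102856 ang 84.59217240994646 0.017422778931904307 0.01624880544715095
H [0.469  0.2971 0.0184] len 0.08200414193132516 ang 86.73009230187397 0.01958518422
[... 458 characters left out ...]
.0949  0.017 ]
pad [0.6356 0.1125 0.0151]
[[0.5855289045201242, 0.13227828231843297], [0.6905002971359828, 0.13361808324778746], [0.6936412148664489, 0.09493448290378037], [0.585390506449146, 0.09279887351342508]] mean [0.6388 0.1134 0.017 ]
[[0.6830041227791148, 0.12514166177309693], [0.6849001055992987, 0.09569092518795907], [0.5756773743912764, 0.10160846461669948], [0.5780646058989207, 0.13088128637739926]] mean [0.6304 0.1133 0.017 ]
strip near corners scene [ 0.5654 -0.2315  0.015 ] [0.5662 0.2468 0.015 ] [0.7116 0.2457 0.015 ] [ 0.7134 -0.2343  0.015 ]
jar cap [ 0.635  -0.1914  0.0712] metr top [0.6376 0.204  0.0701]
tri pad [ 0.6376 -0.0961  0.0133] tri harm [ 0.4617 -0.1295  0.014 ]
```

Heights and sizes agree with the text (pad tops ≈0.015–0.017, harmonica tops ≈0.014–0.019 by triangulation). The lengths come out at 125, 105, 82 and 64 mm for the silver tops, so the harmonicas are the 130, 110, 90 and 70. Next I'll descend on the 130.

Scaled: 0.182 m / 0.4 = 0.455, 0.175 m / 0.4 = 0.4375.

```bash
python3 rel.py .4624 -.131 .018 0
```

```text
t 1.6 shift [0.0031 0.0009 0.1824] turn -0.13 yaw -0.13 pos [ 0.4615 -0.134   0.2004] w 0.601148593885691 0.0
```

Call:
tcp_steps(deltas=[{"x":0.0075, "y":0.0025, "z":0.075}, {"x":0.0075, "y":0.0025, "z":0.175}, {"x":0.0075, "y":0.0025, "z":0.275}, {"x":0.0075, "y":0.0025, "z":0.35}, {"x":0.0075, "y":0.0025, "z":0.4}, {"x":0.0075, "y":0.0025, "z":0.4375}, {"x":0.0075, "y":0.0025, "z":0.455}, {"x":0.0075, "y":0.0025, "z":0.455}, {"x":0.0075, "y":0.0025, "z":0.455}], aperture=0.6)

```text
time_s: 2.5
ee_pos: [0.4633, -0.1307, 0.0192]
orientation: [[0.001, 1.0, 0.001], [1.0, -0.001, -0.001], [-0.001, 0.001, -1.0]]
ft_force: [-0.3, -0.2, -0.7]
grip_width: 0.596
grasp_force: 0.0
```

Call:
tcp_steps(deltas=[{}, {}, {}, {}, {}, {}], aperture=0, clamp_n=40)

```text
time_s: 3.1
ee_pos: [0.4637, -0.1304, 0.0194]
orientation: [[-0.0, 1.0, 0.002], [1.0, 0.0, -0.001], [-0.001, 0.002, -1.0]]
ft_force: [-0.5, -0.4, 5.6]
grip_width: 0.303
grasp_force: 41.4
```

Call:
tcp_steps(deltas=[{"z":-0.0375}, {"z":-0.1}, {"z":-0.175}, {"z":-0.225}, {"z":-0.25}, {"z":-0.25}])

```text
time_s: 3.7
ee_pos: [0.4634, -0.1303, 0.1192]
orientation: [[-0.0, 1.0, 0.002], [1.0, 0.0, -0.001], [-0.001, 0.002, -1.0]]
ft_force: [-0.4, 0.2, -1.4]
grip_width: 0.305
grasp_force: 40.5
```

```bash
python3 rel.py .636 .1128 .118 -90
```

```text
t 3.7 shift [0.2431 0.1726 0.0014] turn 90.0 yaw 0.0 pos [ 0.4634 -0.1303  0.1192] w 0.30536916033529843 40.54639756679535
```

Scaled: 0.243 m / 0.4 = 0.6075, 0.238 m / 0.4 = 0.595, 90 degrees / 120 = 0.75.

Call:
tcp_steps(deltas=[{"x":0.025, "y":0.0175, "spin":0.0333}, {"x":0.075, "y":0.05, "spin":0.1}, {"x":0.1375, "y":0.095, "spin":0.1667}, {"x":0.2, "y":0.1425, "spin":0.2333}, {"x":0.2625, "y":0.1875, "spin":0.3}, {"x":0.325, "y":0.2325, "spin":0.3667}, {"x":0.3875, "y":0.275, "spin":0.4333}, {"x":0.45, "y":0.32, "spin":0.5}, {"x":0.5125, "y":0.365, "spin":0.5667}, {"x":0.5625, "y":0.4, "spin":0.6333}, {"x":0.595, "y":0.4225, "spin":0.7}, {"x":0.6075, "y":0.4313, "spin":0.75}])

```text
time_s: 4.9
ee_pos: [0.6351, 0.1143, 0.1154]
orientation: [[1.0, -0.004, -0.004], [-0.004, -1.0, -0.0], [-0.004, 0.0, -1.0]]
ft_force: [-1.2, 0.0, -1.7]
grip_width: 0.302
grasp_force: 40.5
```

Call:
tcp_steps(deltas=[{}, {}])

```text
time_s: 5.1
ee_pos: [0.6347, 0.1126, 0.1165]
orientation: [[1.0, 0.003, -0.003], [0.003, -1.0, -0.001], [-0.003, 0.001, -1.0]]
ft_force: [-1.3, 0.3, -1.1]
grip_width: 0.307
grasp_force: 40.5
```

```bash
python3 rel.py .636 .1128 .036 -90;python3 -c "
from h import *
cap('wrist','w2'); im=cv2.imread('pics/w2.png'); cv2.imwrite('pics/w2b.png',cv2.resize(im,(800,600)))"
```

```text
t 5.1 shift [ 0.0015 -0.0002  0.0805] turn 0.16 yaw -89.84 pos [0.6347 0.1126 0.1165] w 0.30703044572668253 40.54411590099335
```

View pics/w2b.png

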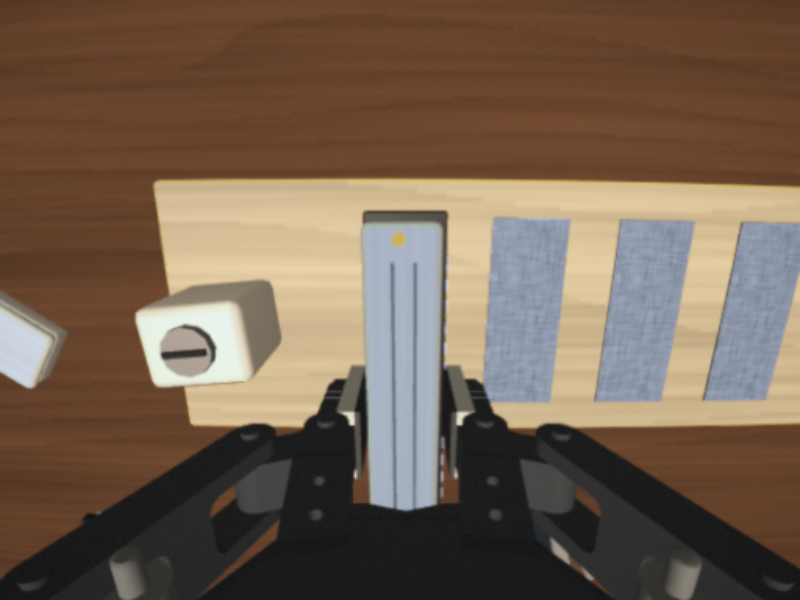

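The 130 is held over the pad beside the metronome, far end at (402,222). The other pads show at (527,310), (643,310) and (755,310), and I'll check their positions from this second viewpoint.

Run:
```python
from w import *
rect('w2',[(494,218),(569,219),(550,402),(485,401)],.017)
rect('w2',[(620,220),(694,221),(662,401),(595,400)],.017)
W=ld('w2');V=ld('w1');q=lambda p:np.array(p,float)*.64-.18
print('tri pads', tri((W,q((643,311))),(V,q((649.5,138.5)))))
print('harm far end', top('w2',[(362,223),(443,223)],.1165+.003), 'side edges',top('w2',[(370,506),(437,506)],.1195))
print(top('w2',[(204,348)],.078))
```

```text
c [0.6365 0.0434 0.017 ] len 0.10928979208178428 wid 0.04073445080330643 0.04008827932167668 ang 0.49558403266957846
c [ 0.6365 -0.0261  0.017 ] len 0.10895012969772831 wid 0.041999931796262414 0.042888412516912035 ang 0.4044695221566437
tri pads [ 0.6377 -0.0268  0.0134]
harm far end [[0.6958 0.1247 0.1195]
 [0.6958 0.1008 0.1195]] side edges [[0.5943 0.1246 0.1195]
 [0.5943 0.1    0.1195]]
[[0.64   0.1987 0.078 ]]
```

Scaled: 0.08 m / 0.4 = 0.2, 0.003 m / 0.4 = 0.0075.

Call:
tcp_steps(deltas=[{"x":0.0075, "z":0.05}, {"x":0.0075, "z":0.125}, {"x":0.0075, "z":0.165}, {"x":0.0075, "z":0.185}, {"x":0.0075, "z":0.195}, {"x":0.0075, "z":0.2}, {"x":0.0075, "z":0.2}])

```text
time_s: 5.85
ee_pos: [0.6389, 0.1129, 0.0392]
orientation: [[1.0, 0.0, 0.002], [0.0, -1.0, 0.0], [0.002, -0.0, -1.0]]
ft_force: [0.7, 0.1, -1.4]
grip_width: 0.306
grasp_force: 40.5
```

Call:
tcp_steps(deltas=[{}, {}, {}, {}], aperture=0.55)

```text
time_s: 6.25
ee_pos: [0.6386, 0.1129, 0.0387]
orientation: [[1.0, 0.0, 0.001], [0.0, -1.0, -0.0], [0.001, 0.0, -1.0]]
ft_force: [-0.4, 0.5, 0.3]
grip_width: 0.553
grasp_force: 0.0
```

Call:
tcp_steps(deltas=[{"z":-0.0375}, {"z":-0.125}, {"z":-0.225}, {"z":-0.325}, {"z":-0.4}, {"z":-0.41}])

```text
time_s: 6.85
ee_pos: [0.6401, 0.1131, 0.2097]
orientation: [[1.0, -0.0, 0.01], [-0.0, -1.0, 0.001], [0.01, -0.001, -1.0]]
ft_force: [0.2, 0.2, 0.5]
grip_width: 0.551
grasp_force: 0.0
```

```bash
python3 rel.py .439 .099 .2 -5
```

```text
t 6.85 shift [-0.2012  0.0141  0.0076] turn -85.0 yaw -90.0 pos [0.6401 0.1131 0.2097] w 0.5510144070598926 0.0
```

Scaled: -0.201 m / 0.4 = -0.5025, -0.197 m / 0.4 = -0.4925, -85 degrees / 120 = -0.7083.

Call:
tcp_steps(deltas=[{"x":-0.025, "y":0.0025, "spin":-0.0333}, {"x":-0.075, "y":0.005, "spin":-0.1}, {"x":-0.125, "y":0.01, "spin":-0.1667}, {"x":-0.175, "y":0.015, "z":0.005, "spin":-0.2333}, {"x":-0.225, "y":0.02, "z":0.0075, "spin":-0.3}, {"x":-0.275, "y":0.0225, "z":0.01, "spin":-0.3667}, {"x":-0.325, "y":0.025, "z":0.0125, "spin":-0.4333}, {"x":-0.375, "y":0.0275, "z":0.015, "spin":-0.5}, {"x":-0.425, "y":0.03, "z":0.0175, "spin":-0.5667}, {"x":-0.4675, "y":0.0325, "z":0.02, "spin":-0.6333}, {"x":-0.4925, "y":0.035, "z":0.02, "spin":-0.6833}, {"x":-0.5025, "y":0.035, "z":0.02, "spin":-0.7083}], aperture=0.6)

```text
time_s: 8.05
ee_pos: [0.4365, 0.0988, 0.1945]
orientation: [[0.083, 0.997, 0.0], [0.997, -0.083, -0.0], [-0.0, 0.0, -1.0]]
ft_force: [-0.4, -0.5, -0.6]
grip_width: 0.595
grasp_force: 0.0
```

Call:
tcp_steps(deltas=[{}, {}])

```text
time_s: 8.25
ee_pos: [0.4375, 0.0989, 0.1945]
orientation: [[0.089, 0.996, 0.0], [0.996, -0.089, -0.0], [-0.0, 0.0, -1.0]]
ft_force: [0.4, -0.0, 0.3]
grip_width: 0.6
grasp_force: 0.0
```

```bash
python3 rel.py .439 .099 .018 -5;python3 -c "
from h import *
cap('wrist','w3'); im=cv2.imread('pics/w3.png'); cv2.imwrite('pics/w3b.png',cv2.resize(im,(800,600)))"
```

```text
t 8.25 shift [0.0002 0.0015 0.1765] turn -0.09 yaw -5.09 pos [0.4375 0.0989 0.1945] w 0.6001871629643696 0.0
```

View pics/w3b.png

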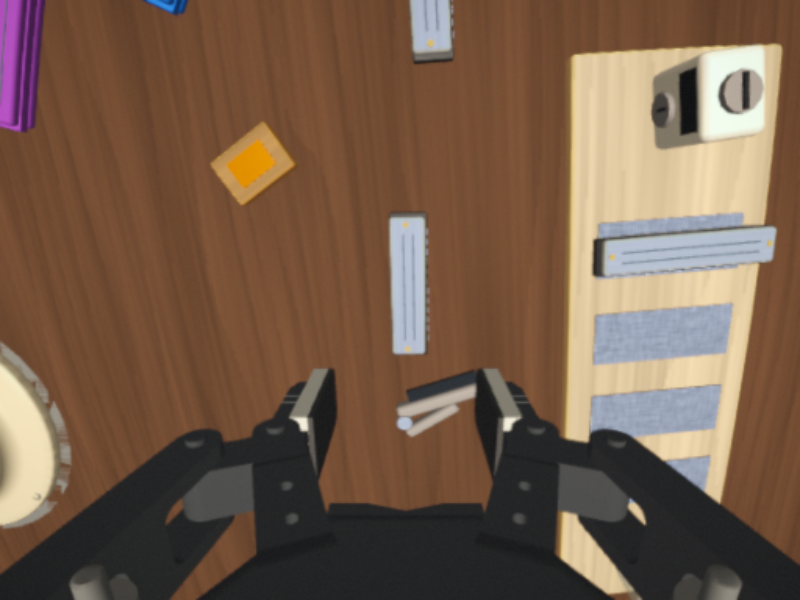

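The 110 lies centrally, with corners (390,214), (425,214), (427,353) and (394,353). The 130 sits on the end pad: its top corners are (602,240), (774,227), (774,259) and (605,276).

Run:
```python
from w import *
rect('w3',[(390,214),(425,214),(427,353),(394,353)],.020)
print('placed');rect('w3',[(774,227),(774,259),(605,276),(602,240)],.038)
print('pads');rect('w3',[(730,304),(729,351),(594,364),(596,315)],.017);rect('w3',[(719,385),(716,428),(591,435),(592,396)],.017)
```

```text
c [0.4399 0.1004 0.02  ] len 0.10559336991646215 wid 0.024828244888767757 0.025679707980402894 ang 86.24243831966442
placed
c [0.6382 0.1131 0.038 ] len 0.12399191262002401 wid 0.023152341960214217 0.02562293650289255 ang 0.38379220261109087
pads
c [0.6368 0.0441 0.017 ] len 0.10962274168018728 wid 0.04025580064422043 0.04110100426675954 ang -0.04339344117277112
c [ 0.6365 -0.0249  0.017 ] len 0.10892946768157513 wid 0.04134482664641671 0.036971993947464636 ang -1.633710976641685
```

The 130 is about 1.5 mm off in x and under 1 mm in y, with the angle fine. Next is the 110.

Scaled: 0.175 m / 0.4 = 0.4375, 0.17 m / 0.4 = 0.425, -1 degrees / 120 = -0.0083.

Call:
tcp_steps(deltas=[{"x":0.0025, "y":0.005, "z":0.075, "spin":-0.0083}, {"x":0.0025, "y":0.005, "z":0.175, "spin":-0.0083}, {"x":0.0025, "y":0.005, "z":0.275, "spin":-0.0083}, {"x":0.0025, "y":0.005, "z":0.35, "spin":-0.0083}, {"x":0.0025, "y":0.005, "z":0.4, "spin":-0.0083}, {"x":0.0025, "y":0.005, "z":0.425, "spin":-0.0083}, {"x":0.0025, "y":0.005, "z":0.4375, "spin":-0.0083}, {"x":0.0025, "y":0.005, "z":0.4375, "spin":-0.0083}, {"x":0.0025, "y":0.005, "z":0.4375, "spin":-0.0083}], aperture=0.6)

```text
time_s: 9.2
ee_pos: [0.4404, 0.0998, 0.0204]
orientation: [[0.07, 0.998, 0.002], [0.998, -0.07, 0.0], [0.0, 0.002, -1.0]]
ft_force: [0.1, 1.3, 0.7]
grip_width: 0.598
grasp_force: 0.0
```

Call:
tcp_steps(deltas=[{}, {}, {}, {}, {}, {}], aperture=0, clamp_n=40)

```text
time_s: 9.8
ee_pos: [0.4403, 0.0998, 0.0203]
orientation: [[0.07, 0.998, 0.002], [0.998, -0.07, 0.0], [0.0, 0.002, -1.0]]
ft_force: [-1.6, -0.0, 6.1]
grip_width: 0.306
grasp_force: 41.3
```

Call:
tcp_steps(deltas=[{"z":-0.0375}, {"z":-0.1}, {"z":-0.175}, {"z":-0.225}, {"z":-0.25}, {"z":-0.25}, {"z":-0.25}])

```text
time_s: 10.5
ee_pos: [0.439, 0.0996, 0.1181]
orientation: [[0.07, 0.998, -0.002], [0.998, -0.07, -0.0], [-0.0, -0.002, -1.0]]
ft_force: [0.2, -0.2, -1.7]
grip_width: 0.303
grasp_force: 40.5
```

```bash
python3 rel.py .637 .0435 .12 -90
```

```text
t 10.5 shift [-0.0422  0.2015 -0.0022] turn 86.0 yaw -4.0 pos [0.439  0.0996 0.1181] w 0.30331171608284135 40.47549068927765
```

Scaled: 0.201 m / 0.4 = 0.5025, 0.195 m / 0.4 = 0.4875, 86 degrees / 120 = 0.7167.

Call:
tcp_steps(deltas=[{"x":-0.005, "y":0.02, "spin":0.025}, {"x":-0.0125, "y":0.0625, "spin":0.0917}, {"x":-0.025, "y":0.1125, "z":-0.0025, "spin":0.1583}, {"x":-0.035, "y":0.1625, "z":-0.0025, "spin":0.225}, {"x":-0.045, "y":0.2125, "z":-0.005, "spin":0.2917}, {"x":-0.055, "y":0.2625, "z":-0.005, "spin":0.3583}, {"x":-0.065, "y":0.3125, "z":-0.005, "spin":0.425}, {"x":-0.075, "y":0.3625, "z":-0.005, "spin":0.4917}, {"x":-0.085, "y":0.4125, "z":-0.005, "spin":0.5583}, {"x":-0.095, "y":0.4575, "z":-0.005, "spin":0.625}, {"x":-0.1025, "y":0.4875, "z":-0.005, "spin":0.6833}, {"x":-0.105, "y":0.5025, "z":-0.005, "spin":0.7167}])

```text
time_s: 11.7
ee_pos: [0.6371, 0.0433, 0.1186]
orientation: [[1.0, -0.005, -0.004], [-0.005, -1.0, -0.0], [-0.004, 0.0, -1.0]]
ft_force: [-0.3, -0.4, 0.1]
grip_width: 0.304
grasp_force: 40.5
```

Call:
tcp_steps(deltas=[{}, {}, {}])

```text
time_s: 12.0
ee_pos: [0.6365, 0.044, 0.1205]
orientation: [[1.0, 0.002, -0.001], [0.002, -1.0, -0.0], [-0.001, 0.0, -1.0]]
ft_force: [-0.5, -0.6, -0.7]
grip_width: 0.304
grasp_force: 40.5
```

```bash
python3 rel.py .6365 .0435 .0378 -90
```

```text
t 12.0 shift [0.0001 0.0004 0.0827] turn 0.1 yaw -89.9 pos [0.6365 0.044  0.1205] w 0.304259116871659 40.467379689216614
```

Scaled: 0.082 m / 0.4 = 0.205, 0.077 m / 0.4 = 0.1925.

Call:
tcp_steps(deltas=[{"z":0.05}, {"z":0.125}, {"z":0.17}, {"z":0.1925}, {"z":0.205}, {"z":0.205}, {"z":0.205}])

```text
time_s: 12.7
ee_pos: [0.6377, 0.0438, 0.0406]
orientation: [[1.0, 0.0, 0.002], [0.0, -1.0, -0.0], [0.002, 0.0, -1.0]]
ft_force: [-0.1, 0.3, -0.9]
grip_width: 0.304
grasp_force: 40.5
```

Call:
tcp_steps(deltas=[{}, {}, {}, {}], aperture=0.55)

```text
time_s: 13.1
ee_pos: [0.6372, 0.0437, 0.0396]
orientation: [[1.0, -0.0, 0.0], [-0.0, -1.0, -0.0], [0.0, 0.0, -1.0]]
ft_force: [0.6, -0.2, 0.2]
grip_width: 0.544
grasp_force: 0.0
```

Call:
tcp_steps(deltas=[{"z":-0.0375}, {"z":-0.125}, {"z":-0.225}, {"z":-0.325}, {"z":-0.3875}, {"z":-0.4}])

```text
time_s: 13.7
ee_pos: [0.6385, 0.0438, 0.2054]
orientation: [[1.0, -0.0, 0.009], [-0.0, -1.0, 0.0], [0.009, -0.0, -1.0]]
ft_force: [1.0, -0.5, 0.1]
grip_width: 0.55
grasp_force: 0.0
```

```bash
python3 rel.py .47 .296 .2 -3
```

```text
t 13.7 shift [-0.1685 -0.2522  0.0039] turn -87.0 yaw -90.0 pos [0.6385 0.0438 0.2054] w 0.5498682287286085 0.0
```

Scaled: -0.252 m / 0.4 = -0.63, -0.245 m / 0.4 = -0.6125, -87 degrees / 120 = -0.725.

Call:
tcp_steps(deltas=[{"x":-0.0175, "y":-0.025, "spin":-0.0333}, {"x":-0.05, "y":-0.075, "spin":-0.1}, {"x":-0.09, "y":-0.1375, "spin":-0.1667}, {"x":-0.1325, "y":-0.2, "z":0.0025, "spin":-0.2333}, {"x":-0.175, "y":-0.2625, "z":0.005, "spin":-0.3}, {"x":-0.2175, "y":-0.325, "z":0.0075, "spin":-0.3667}, {"x":-0.26, "y":-0.3875, "z":0.01, "spin":-0.4333}, {"x":-0.3, "y":-0.45, "z":0.01, "spin":-0.5}, {"x":-0.3425, "y":-0.5125, "z":0.01, "spin":-0.5667}, {"x":-0.3825, "y":-0.575, "z":0.01, "spin":-0.6333}, {"x":-0.41, "y":-0.6125, "z":0.01, "spin":-0.6917}, {"x":-0.4213, "y":-0.63, "z":0.01, "spin":-0.725}], aperture=0.6)

```text
time_s: 14.9
ee_pos: [0.4671, 0.297, 0.1945]
orientation: [[0.046, 0.999, -0.001], [0.999, -0.046, -0.001], [-0.001, -0.001, -1.0]]
ft_force: [0.1, -0.1, 0.5]
grip_width: 0.603
grasp_force: 0.0
```

Call:
tcp_steps(deltas=[{}, {}])

```text
time_s: 15.1
ee_pos: [0.4685, 0.2955, 0.1948]
orientation: [[0.054, 0.999, -0.001], [0.999, -0.054, -0.001], [-0.001, -0.001, -1.0]]
ft_force: [-0.4, -0.0, -1.0]
grip_width: 0.603
grasp_force: 0.0
```

```bash
python3 rel.py .47 .296 .018 -3;python3 -c "
from h import *
cap('wrist','w4'); im=cv2.imread('pics/w4.png'); cv2.imwrite('pics/w4b.png',cv2.resize(im,(800,600)))"
```

```text
t 15.1 shift [0.0007 0.0016 0.1768] turn -0.11 yaw -3.11 pos [0.4685 0.2955 0.1948] w 0.6025194706660753 0.0
```

View pics/w4b.png

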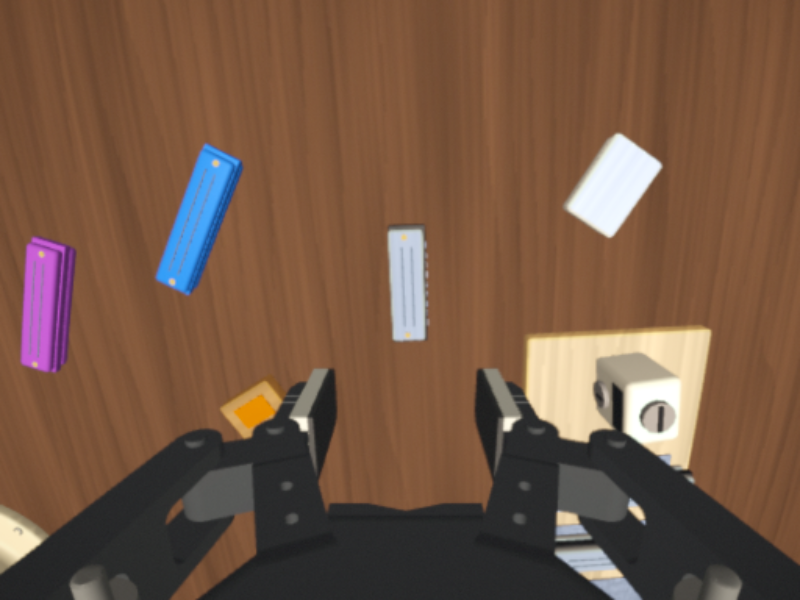

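The 90 lies centrally, with top corners (388,227), (424,227), (426,341) and (392,341).

Run:
```python
from w import *
rect('w4',[(388,227),(424,227),(426,341),(392,341)],.020)
```

```bash
python3 rel.py .4697 .2985 .019 -4
```

```text
c [0.4696 0.2973 0.02  ] len 0.08667622051623938 wid 0.025764483775146448 0.026257311009151532 ang 88.43183620721776
t 15.15 shift [0.0034 0.0009 0.1759] turn 0.87 yaw -3.13 pos [0.4687 0.2953 0.1949] w 0.598494514015732 0.0
```

Scaled: 0.175 m / 0.4 = 0.4375, 0.002 m / 0.4 = 0.005, -1 degrees / 120 = -0.0083.

Call:
tcp_steps(deltas=[{"x":0.005, "y":0.0025, "z":0.075, "spin":-0.0083}, {"x":0.005, "y":0.0025, "z":0.175, "spin":-0.0083}, {"x":0.005, "y":0.0025, "z":0.275, "spin":-0.0083}, {"x":0.005, "y":0.0025, "z":0.35, "spin":-0.0083}, {"x":0.005, "y":0.0025, "z":0.4, "spin":-0.0083}, {"x":0.005, "y":0.0025, "z":0.425, "spin":-0.0083}, {"x":0.005, "y":0.0025, "z":0.4375, "spin":-0.0083}, {"x":0.005, "y":0.0025, "z":0.4375, "spin":-0.0083}, {"x":0.005, "y":0.0025, "z":0.4375, "spin":-0.0083}], aperture=0.6)

```text
time_s: 16.05
ee_pos: [0.4705, 0.298, 0.0216]
orientation: [[0.035, 0.999, 0.002], [0.999, -0.035, 0.001], [0.001, 0.002, -1.0]]
ft_force: [-0.0, -0.3, 0.6]
grip_width: 0.597
grasp_force: 0.0
```

Call:
tcp_steps(deltas=[{}, {}, {}, {}, {}, {}], aperture=0, clamp_n=40)

```text
time_s: 16.65
ee_pos: [0.4704, 0.2981, 0.0215]
orientation: [[0.035, 0.999, 0.002], [0.999, -0.035, 0.001], [0.001, 0.002, -1.0]]
ft_force: [-0.4, -0.9, 5.9]
grip_width: 0.305
grasp_force: 41.7
```

Call:
tcp_steps(deltas=[{"z":-0.0375}, {"z":-0.1}, {"z":-0.175}, {"z":-0.225}, {"z":-0.25}, {"z":-0.25}, {"z":-0.25}])

```text
time_s: 17.35
ee_pos: [0.4692, 0.2975, 0.1192]
orientation: [[0.035, 0.999, -0.001], [0.999, -0.035, -0.001], [-0.001, -0.001, -1.0]]
ft_force: [-0.3, -0.3, -1.1]
grip_width: 0.303
grasp_force: 40.9
```

```bash
python3 rel.py .6365 -.0267 .12 -90
```

```text
t 17.35 shift [-0.3181  0.1785 -0.0007] turn 88.0 yaw -2.0 pos [0.4692 0.2975 0.1192] w 0.3030420326188234 40.899152755737305
```

Scaled: -0.318 m / 0.4 = -0.795, 0.02 m / 0.4 = 0.05, 88 degrees / 120 = 0.7333.

Call:
tcp_steps(deltas=[{"x":-0.025, "y":0.015, "spin":0.025}, {"x":-0.0875, "y":0.05, "spin":0.0917}, {"x":-0.1625, "y":0.09, "spin":0.1583}, {"x":-0.25, "y":0.1375, "spin":0.225}, {"x":-0.3375, "y":0.185, "spin":0.2917}, {"x":-0.425, "y":0.235, "spin":0.3583}, {"x":-0.5125, "y":0.285, "spin":0.425}, {"x":-0.6, "y":0.335, "spin":0.5}, {"x":-0.675, "y":0.3775, "spin":0.5667}, {"x":-0.7375, "y":0.4125, "spin":0.6333}, {"x":-0.7775, "y":0.4363, "spin":0.6917}, {"x":-0.795, "y":0.4463, "spin":0.7333}])

```text
time_s: 18.55
ee_pos: [0.6366, -0.0282, 0.1178]
orientation: [[1.0, -0.007, -0.004], [-0.007, -1.0, -0.0], [-0.004, 0.0, -1.0]]
ft_force: [-0.7, 2.0, -1.3]
grip_width: 0.303
grasp_force: 40.9
```

Call:
tcp_steps(deltas=[{}, {}, {}])

```text
time_s: 18.85
ee_pos: [0.6365, -0.0256, 0.1196]
orientation: [[1.0, 0.003, -0.001], [0.003, -1.0, 0.0], [-0.001, -0.0, -1.0]]
ft_force: [0.6, 0.5, -1.0]
grip_width: 0.303
grasp_force: 40.9
```

```bash
python3 rel.py .6365 -.0267 .039 -90
```

```text
t 18.85 shift [0.0001 0.0011 0.0806] turn 0.14 yaw -89.86 pos [ 0.6365 -0.0256  0.1196] w 0.3025333412024066 40.9180212020874
```

Scaled: 0.081 m / 0.4 = 0.2025, 0.001 m / 0.4 = 0.0025.

Call:
tcp_steps(deltas=[{"y":0.0025, "z":0.05}, {"y":0.0025, "z":0.125}, {"y":0.0025, "z":0.1675}, {"y":0.0025, "z":0.19}, {"y":0.0025, "z":0.2025}, {"y":0.0025, "z":0.2025}, {"y":0.0025, "z":0.2025}])

```text
time_s: 19.55
ee_pos: [0.6377, -0.0274, 0.0406]
orientation: [[1.0, 0.0, 0.002], [0.0, -1.0, -0.0], [0.002, 0.0, -1.0]]
ft_force: [0.2, 0.0, -1.1]
grip_width: 0.305
grasp_force: 40.9
```

Call:
tcp_steps(deltas=[{}, {}, {}, {}], aperture=0.55)

```text
time_s: 19.95
ee_pos: [0.6371, -0.0274, 0.0396]
orientation: [[1.0, -0.0, 0.0], [-0.0, -1.0, -0.0], [0.0, 0.0, -1.0]]
ft_force: [-0.2, -0.7, -0.2]
grip_width: 0.549
grasp_force: 0.0
```

Call:
tcp_steps(deltas=[{"z":-0.0375}, {"z":-0.125}, {"z":-0.225}, {"z":-0.325}, {"z":-0.3875}, {"z":-0.4}])

```text
time_s: 20.55
ee_pos: [0.6384, -0.0274, 0.2054]
orientation: [[1.0, 0.0, 0.009], [0.0, -1.0, -0.001], [0.009, 0.001, -1.0]]
ft_force: [0.2, 0.1, 0.4]
grip_width: 0.554
grasp_force: 0.0
```

```bash
python3 rel.py .478 -.329 .2 -20
```

```text
t 20.55 shift [-0.1604  0.3016  0.0043] turn -70.0 yaw -90.0 pos [ 0.6384 -0.0274  0.2054] w 0.5541591138662334 0.0
```

Scaled: 0.3015 m / 0.4 = 0.7538, 0.295 m / 0.4 = 0.7375, -70 degrees / 120 = -0.5833.

Call:
tcp_steps(deltas=[{"x":-0.015, "y":0.025, "spin":-0.025}, {"x":-0.045, "y":0.0825, "spin":-0.075}, {"x":-0.085, "y":0.1575, "spin":-0.1333}, {"x":-0.1275, "y":0.2375, "z":0.0025, "spin":-0.1917}, {"x":-0.17, "y":0.3175, "z":0.005, "spin":-0.25}, {"x":-0.2125, "y":0.4, "z":0.0075, "spin":-0.3083}, {"x":-0.2575, "y":0.4825, "z":0.01, "spin":-0.3667}, {"x":-0.3, "y":0.5625, "z":0.01, "spin":-0.425}, {"x":-0.34, "y":0.6375, "z":0.01, "spin":-0.4833}, {"x":-0.3725, "y":0.7, "z":0.01, "spin":-0.5333}, {"x":-0.3925, "y":0.7375, "z":0.01, "spin":-0.5667}, {"x":-0.4013, "y":0.7538, "z":0.01, "spin":-0.5833}], aperture=0.6)

```text
time_s: 21.75
ee_pos: [0.4751, -0.3301, 0.1945]
orientation: [[0.342, 0.94, -0.001], [0.94, -0.342, 0.001], [0.0, -0.002, -1.0]]
ft_force: [0.5, 0.0, -0.5]
grip_width: 0.603
grasp_force: 0.0
```

Call:
tcp_steps(deltas=[{}, {}])

```text
time_s: 21.95
ee_pos: [0.4764, -0.3284, 0.1948]
orientation: [[0.343, 0.939, -0.001], [0.939, -0.343, 0.001], [0.0, -0.001, -1.0]]
ft_force: [0.6, 0.1, 0.0]
grip_width: 0.601
grasp_force: 0.0
```

```bash
python3 rel.py .478 -.329 .018 -20;python3 -c "
from h import *
cap('wrist','w5'); im=cv2.imread('pics/w5.png'); cv2.imwrite('pics/w5b.png',cv2.resize(im,(800,600)))"
```

```text
t 21.95 shift [-0.      0.0019  0.1768] turn -0.07 yaw -20.07 pos [ 0.4764 -0.3284  0.1948] w 0.6008090520855387 0.0
```

View pics/w5b.png

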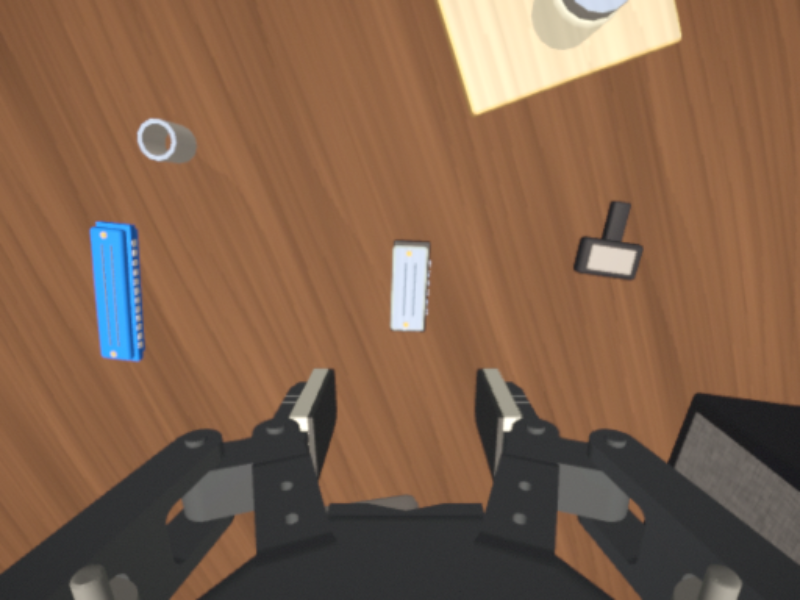

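The 70 lies centrally, with top corners (394,244), (429,245), (424,331) and (391,330).

Run:
```python
from w import *
rect('w5',[(394,244),(429,245),(424,331),(391,330)],.020)
```

```bash
python3 rel.py .4787 -.328 .019 -22
```

```text
c [ 0.4789 -0.3293  0.02  ] len 0.0656446583658708 wid 0.025339477860979818 0.02530402223230785 ang 67.47256453276911
t 22.0 shift [0.0009 0.002  0.176 ] turn 1.97 yaw -20.03 pos [ 0.4766 -0.3282  0.195 ] w 0.6013049501797473 0.0
```

Scaled: 0.175 m / 0.4 = 0.4375, 0.17 m / 0.4 = 0.425, 2 degrees / 120 = 0.0167.

Call:
tcp_steps(deltas=[{"y":0.005, "z":0.075, "spin":0.0167}, {"y":0.005, "z":0.175, "spin":0.0167}, {"y":0.005, "z":0.275, "spin":0.0167}, {"y":0.005, "z":0.35, "spin":0.0167}, {"y":0.005, "z":0.4, "spin":0.0167}, {"y":0.005, "z":0.425, "spin":0.0167}, {"y":0.005, "z":0.4375, "spin":0.0167}, {"y":0.005, "z":0.4375, "spin":0.0167}, {"y":0.005, "z":0.4375, "spin":0.0167}], aperture=0.6)

```text
time_s: 22.9
ee_pos: [0.4791, -0.3299, 0.0217]
orientation: [[0.375, 0.927, 0.002], [0.927, -0.375, -0.001], [-0.001, 0.002, -1.0]]
ft_force: [-0.7, -0.5, 0.8]
grip_width: 0.605
grasp_force: 0.0
```

Call:
tcp_steps(deltas=[{}, {}, {}, {}, {}, {}], aperture=0, clamp_n=40)

```text
time_s: 23.5
ee_pos: [0.4789, -0.33, 0.0215]
orientation: [[0.375, 0.927, 0.002], [0.927, -0.375, -0.001], [-0.001, 0.002, -1.0]]
ft_force: [0.4, 0.3, 6.4]
grip_width: 0.307
grasp_force: 41.1
```

Call:
tcp_steps(deltas=[{"z":-0.0375}, {"z":-0.1}, {"z":-0.175}, {"z":-0.25}, {"z":-0.2875}, {"z":-0.3}, {"z":-0.3}])

```text
time_s: 24.2
ee_pos: [0.4783, -0.3294, 0.1402]
orientation: [[0.375, 0.927, -0.0], [0.927, -0.375, -0.0], [-0.0, -0.0, -1.0]]
ft_force: [0.4, 1.0, -1.5]
grip_width: 0.306
grasp_force: 40.3
```

```bash
python3 rel.py .6365 -.0967 .14 -90
```

```text
t 24.2 shift [2.751e-01 5.950e-02 2.000e-04] turn 68.0 yaw -22.0 pos [ 0.4783 -0.3294  0.1402] w 0.30626494422272055 40.307931303977966
```

Scaled: 0.275 m / 0.4 = 0.6875, 0.27 m / 0.4 = 0.675, 68 degrees / 120 = 0.5667.

Call:
tcp_steps(deltas=[{"x":0.025, "y":0.005, "spin":0.025}, {"x":0.075, "y":0.015, "spin":0.075}, {"x":0.1375, "y":0.03, "spin":0.1333}, {"x":0.2075, "y":0.045, "spin":0.1917}, {"x":0.28, "y":0.06, "spin":0.25}, {"x":0.35, "y":0.075, "spin":0.3083}, {"x":0.425, "y":0.0925, "spin":0.3667}, {"x":0.5, "y":0.1075, "spin":0.425}, {"x":0.575, "y":0.125, "spin":0.4833}, {"x":0.6375, "y":0.1375, "spin":0.525}, {"x":0.675, "y":0.145, "spin":0.5542}, {"x":0.6875, "y":0.1488, "spin":0.5667}])

```text
time_s: 25.4
ee_pos: [0.6363, -0.0949, 0.1374]
orientation: [[1.0, -0.0, -0.004], [-0.0, -1.0, 0.001], [-0.004, -0.001, -1.0]]
ft_force: [-0.4, -1.5, -0.6]
grip_width: 0.303
grasp_force: 40.3
```

Call:
tcp_steps(deltas=[{}, {}, {}])

```text
time_s: 25.7
ee_pos: [0.636, -0.0973, 0.1395]
orientation: [[1.0, -0.0, -0.001], [-0.0, -1.0, 0.0], [-0.001, -0.0, -1.0]]
ft_force: [0.5, 0.3, -0.8]
grip_width: 0.302
grasp_force: 40.3
```

```bash
python3 rel.py .636 -.0967 .039 -90
```

```text
t 25.7 shift [ 1.000e-04 -6.000e-04  1.005e-01] turn -0.01 yaw -90.01 pos [ 0.636  -0.0973  0.1395] w 0.3018151337856004 40.27222752571106
```

The manual's scale: shifts go in shares of 0.4 m and turns go in shares of 120 degrees. Converting my numbers, 0.1005 m / 0.4 = 0.2513, 0.05 m / 0.4 = 0.125.

Call:
tcp_steps(deltas=[{"y":-0.0013, "z":0.05}, {"y":-0.0013, "z":0.125}, {"y":-0.0013, "z":0.2}, {"y":-0.0013, "z":0.2375}, {"y":-0.0013, "z":0.2513}, {"y":-0.0013, "z":0.2513}, {"y":-0.0013, "z":0.2513}])

```text
time_s: 26.4
ee_pos: [0.6373, -0.0966, 0.0412]
orientation: [[1.0, -0.0, 0.002], [-0.0, -1.0, -0.001], [0.002, 0.001, -1.0]]
ft_force: [-0.4, -0.5, -0.3]
grip_width: 0.307
grasp_force: 40.3
```

Call:
tcp_steps(deltas=[{}, {}, {}, {}], aperture=0.55)

```text
time_s: 26.8
ee_pos: [0.6367, -0.0963, 0.0401]
orientation: [[1.0, 0.0, 0.0], [0.0, -1.0, -0.0], [0.0, 0.0, -1.0]]
ft_force: [0.3, -0.2, 0.5]
grip_width: 0.544
grasp_force: 0.0
```

Call:
tcp_steps(deltas=[{"z":-0.0375}, {"z":-0.125}, {"z":-0.225}, {"x":-0.025, "z":-0.325}, {"x":-0.075, "y":-0.05, "z":-0.4}, {"x":-0.15, "y":-0.1125, "z":-0.475}, {"x":-0.225, "y":-0.175, "z":-0.55}, {"x":-0.275, "y":-0.225, "z":-0.625}, {"x":-0.3, "y":-0.25, "z":-0.65}, {"x":-0.3, "y":-0.25, "z":-0.65}, {"x":-0.3, "y":-0.25, "z":-0.65}, {"x":-0.3, "y":-0.25, "z":-0.65}])

```text
time_s: 28.0
ee_pos: [0.5167, 0.0029, 0.2975]
orientation: [[1.0, -0.001, -0.004], [-0.001, -1.0, -0.0], [-0.004, 0.0, -1.0]]
ft_force: [-0.6, -0.5, -0.5]
grip_width: 0.549
grasp_force: 0.0
```

```bash
python3 -c "
from h import *
for n in ['wrist','scene','side']: cap(n,n+'6')
im=cv2.imread('pics/wrist6.png'); cv2.imwrite('pics/w6b.png',cv2.resize(im,(800,600)))"
```

```text
(no output)
```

View pics/w6b.png

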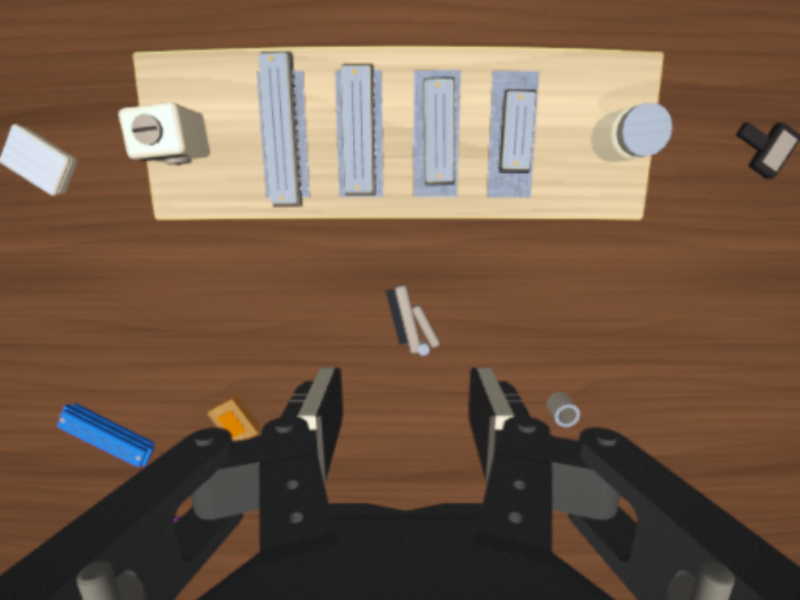

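All four are in the right order on their pads, and the metronome (152,130) and jar (640,130) are standing. I'll make one enlarged crop to check the centring.

```bash
python3 -c "
from h import *
crop('wrist6',155,25,355,145,4,'c6')"
```

```text
(no output)
```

View pics/c6.png

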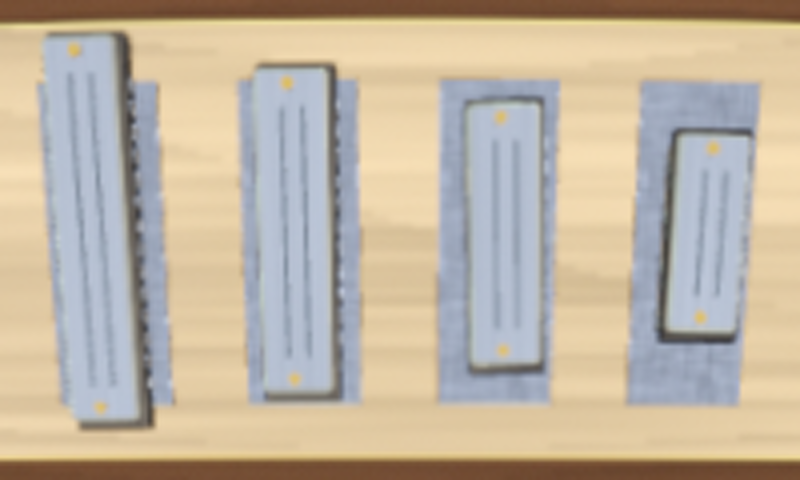

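The crop shows the tops of the 130 (45,33 to 150,420), 110 (255,66 to 338,393), 90 (466,102 to 543,368) and 70 (676,133 to 738,333) over their pads. I'll put numbers on the centring.

Run:
```python
from w import *
f=lambda P:[(np.array(p,float)/4+[155,25]-.375+.18) for p in P]
T=[[(46,34),(120,34),(140,420),(79,420)],[(255,66),(328,66),(334,392),(264,393)],[(466,102),(543,101),(542,365),(471,367)],[(679,133),(752,134),(738,333),(663,332)]]
P=[[(38,82),(158,82),(173,404),(64,402)],[(239,80),(358,80),(359,402),(251,402)],[(440,79),(560,79),(548,403),(439,403)],[(642,80),(761,83),(740,404),(627,402)]]
for t,p in zip(T,P): rect('wrist6',f(t),.039,1); rect('wrist6',f(p),.017,1)
d=ld('scene0');e=ld('scene6')
print('jar/metro picture change',[np.abs(d['frame'][y0:y1,x0:x1].astype(int)-e['frame'][y0:y1,x0:x1]).mean().round(1) for x0,y0,x1,y1 in((270,245,292,275),(340,168,362,194))])
s=get_state();print(s['time_s'],s['joints'])
```

```text
c [0.6385 0.1107 0.039 ] len 0.12311645460522345 wid 0.024317916039776673 0.021671323479644237 ang 0.07278079109626834
c [0.6369 0.1129 0.017 ] len 0.10869025572788861 wid 0.04200114589944884 0.040701551456051845 ang -0.1059777262392193
c [0.6377 0.0432 0.039 ] len 0.10369140681105264 wid 0.023853115439046682 0.02448365059523297 ang -0.23236255963206184
c [0.6367 0.0434 0.017 ] len 0.1085502580359913 wid 0.041198613472826426 0.039988820584116416 ang -0.3284388671776537
c [ 0.6367 -0.0278  0.039 ] len 0.0840824196339575 wid 0.025307800600193216 0.02465772428742598 ang 1.4892468518847473
c [ 0.6365 -0.0264  0.017 ] len 0.10920588252377648 wid 0.041509108410944434 0.04034347504817909 ang -0.299597942869522
c [ 0.6378 -0.0964  0.039 ] len 0.06344285988410547 wid 0.024405536142663383 0.02610995708745476 ang -1.0216465520062754
c [ 0.6365 -0.0967  0.017 ] len 0.10877808498478987 wid 0.04161570224344162 0.04221303417654385 ang -0.010849260068566678
jar/metro picture change [np.float64(6.5), np.float64(5.2)]
28.15 [ -3.7501   1.4153  75.9013  -0.0093 102.8442  86.306 ]
```

All four are within about 2 mm and 1.5° of their pads, the gripper is clear, and no contact force was ever seen near the metronome or jar. Handing in.

```bash
python3 -c "
from station import workorder
print(workorder.hand_in())"
```

```text
the job is handed in; nothing more can be done
None
```

The job is handed in: the harmonicas lie on the pads in order 130, 110, 90, 70 from the metronome to the jar, each released and measured within about 2 mm and 1.5° of its pad, and the metronome and jar are still standing and were not touched.

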